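# Pull-test three spring clips and reject the weak one

## Task

One of the three spring clips in the rack has lost its grip: find it by pulling gently on the test coupon in its jaws, taking care not to draw a coupon more than a few millimetres out of a good clip. Pull the weak clip's coupon right out and leave it on the rack's front apron, then lift that clip out and set it upright in the grey tray. The two good clips stay in their pockets with their coupons gripped, and everything else stays where it is.

Things in the scene. Friction and masses are not known exactly. Their poses are not given: they have to be found in the camera images.
- rack: fixed rack: plate 185 x 270 x 8 mm on 6 mm feet. Origin: centre of the plate's underside; x from the bare front apron (x -92 to 0 mm) to the pockets, y left. Three lanes at y -90, 0, 90 mm; a pocketed clip's origin is at x 47 mm, 8 mm up. Pockets: 6 mm lips, 2 mm side play; in front two 28 mm high stops (x 3 to 9 mm) 27 mm apart: a clip cannot be dragged forward, only lifted straight up
- tray: grey open reject tray, fixed, on the right-hand bench, 120 x 110 mm, walls 30 mm high and 4 mm thick, floor about 4 mm thick. Origin: centre of its underside
- clip_a: loose spring clip, 0.17 kg, in any one of the rack's pockets: steel foot 74 x 44 x 6 mm, two grey levers, jaws toward the robot. All three look alike. Origin: centre of the foot's underside; x points away from the jaws, z up. Lift it by the steel pivot post at the origin, 14 mm diameter, bare from 30 to 56 mm up. Jaw pads at x -34 to -18 mm, 12 to 28 mm up
- clip_a_jaw: sprung left lever of clip_a, hinged on its pivot post; origin and axes as the clip. A pull on the coupon, after about 1 mm of play, meets a nearly constant sliding drag: 3 to 7 N in the one weak clip, 11 to 18 N in the two good ones
- coupon_a: loose laminate coupon, 40 g, held in clip_a, standing on the apron: dark blade 3 mm thick, its robot end a block of two pale end tabs 26 mm long (x), 10 mm thick (y), 42 mm high, to grip across y. Origin: centre of that block's underside; x along the blade to the clip. It starts at x -73 mm in the clip's frame; the blade ends 60 mm past the origin, 20 mm inside the jaws: out after a 20 mm pull
- clip_b: loose spring clip, 0.17 kg, in any one of the rack's pockets: steel foot 74 x 44 x 6 mm, two grey levers, jaws toward the robot. All three look alike. Origin: centre of the foot's underside; x points away from the jaws, z up. Lift it by the steel pivot post at the origin, 14 mm diameter, bare from 30 to 56 mm up. Jaw pads at x -34 to -18 mm, 12 to 28 mm up
- clip_b_jaw: sprung left lever of clip_b, hinged on its pivot post; origin and axes as the clip. A pull on the coupon, after about 1 mm of play, meets a nearly constant sliding drag: 3 to 7 N in the one weak clip, 11 to 18 N in the two good ones
- coupon_b: loose laminate coupon, 40 g, held in clip_b, standing on the apron: dark blade 3 mm thick, its robot end a block of two pale end tabs 26 mm long (x), 10 mm thick (y), 42 mm high, to grip across y. Origin: centre of that block's underside; x along the blade to the clip. It starts at x -73 mm in the clip's frame; the blade ends 60 mm past the origin, 20 mm inside the jaws: out after a 20 mm pull
- clip_c: loose spring clip, 0.17 kg, in any one of the rack's pockets: steel foot 74 x 44 x 6 mm, two grey levers, jaws toward the robot. All three look alike. Origin: centre of the foot's underside; x points away from the jaws, z up. Lift it by the steel pivot post at the origin, 14 mm diameter, bare from 30 to 56 mm up. Jaw pads at x -34 to -18 mm, 12 to 28 mm up
- clip_c_jaw: sprung left lever of clip_c, hinged on its pivot post; origin and axes as the clip. A pull on the coupon, after about 1 mm of play, meets a nearly constant sliding drag: 3 to 7 N in the one weak clip, 11 to 18 N in the two good ones
- coupon_c: loose laminate coupon, 40 g, held in clip_c, standing on the apron: dark blade 3 mm thick, its robot end a block of two pale end tabs 26 mm long (x), 10 mm thick (y), 42 mm high, to grip across y. Origin: centre of that block's underside; x along the blade to the clip. It starts at x -73 mm in the clip's frame; the blade ends 60 mm past the origin, 20 mm inside the jaws: out after a 20 mm pull
- spare_clip: bystander: small light blue sprung clip, 26 x 55 x 16 mm, lying on the bench to the left. Origin: centre of its underside
- marker: bystander: white marker with a green cap, 124 mm long, 14 mm high, lying on the bench left of the rack. Origin: centre of its underside
- sander: bystander: dark green sanding block 41 x 20 x 12 mm, in front of the tray. Origin: centre of its underside

How it is judged:
By the outcome, as a careful person would: the job done as asked, in the order asked, and still so for the second after the job is handed in, with the robot touching nothing.
It also fails if it takes over 59 s, if anything falls off the work surface, if the arm or the gripper's body presses on something with over 40 N, if the wrist force passes 120 N, or if a joint passes its speed limit or range.

## Robot

A 6-joint arm with a two-finger parallel gripper is mounted at the origin on a cart in front of the work surface, level with it; the furniture and walls round the work are solid. World frame = base frame: x ahead of the robot, y to its left, z up, the work surface at z = 0. Lengths are in m, angles in rad, forces in N, time in s.
With the tool pointing down it reaches from about 0.3 to 0.85 m from the base axis. Payload 5.4 kg.
Tool frame: the origin (TCP) lies midway between the tips of the shut fingers; the grasp point (between the pads) lies 19 mm behind it; z points along the fingers, y is the line along which they close (so a half turn about z gives the same grasp; the last joint's range is limited). The gripper opens to 85 mm and grips with 20 to 120 N. Pads are 22 mm wide; open, the fingers measure 114 mm over their backs; the gripper's body (76 mm by 85 mm) begins 54 mm behind the grasp point. The pads swing forward as they close: fully open they stand 13 mm farther back than shut.
Start: joints at [0.941, 0.158, 1.597, -0, 1.386, -0.21], TCP at [0.234, 0.525, 0.231] pointing down, gripper open.
Joint ranges: [-2.91, 2.91], [-0.94, 2.29], [0.18, 2.7], [-1.29, 4.43], [0.17, 2.64], [-3, 3]. Speed limits (rad/s): [2.57, 2.57, 3.14, 3.14, 3.14, 3.14].

## Interface

Orientations are given as a rotation vector (axis times angle).
In Python, from bench import manip, cams gives the robot as it stands. The module is installed in compiled form; this text tells all that it offers.
- The arm moves only by the tool move_arm, never from a script. Its argument "targets" is a list of rows, each an object of numbers: "dx", "dy", "dz": the shift along the tool's x, y, z in cm; "wx", "wy", "wz": the turn, a rotation vector about the tool's x, y, z in rad; "gripper": the opening in per cent of the stroke, from 0 (shut) to 100 (fully open). A call has 1 to 8 rows; each row is the pose to reach, as a shift and turn from the pose commanded when the call began, along the tool's axes at that moment; what a row does not reach only later rows make up. A row lasts 1/8 s, in which the tool goes at most 62.5 mm and 10.7 degrees, less where a joint would pass 70% of its speed; a pose out of reach is approached as far as the arm can. A call with a gripper value outside its range is refused whole. The fingers move at their own pace and stop on an object; "force" is the grip in N (left out, the last holds). Time passes only in rows, so rows that repeat a pose let the fingers close. It gives the time, the measured TCP pose, the force, the opening and the grip force at its end, in the units of the state.
- manip.read_state(): the state, without advancing time (a new reading comes with each control period).
- cams.snapshot(name): name is "side" or "top" or "wrist"; returns a dict with "pixels" (480x640x3 uint8, red, green, blue), "z_map" (480x640 float32, m along the optical axis (not along the pixel's ray), 0 where there is no reading), "fx", "fy", "cx", "cy" (pixels), "cam_to_world" (4x4, takes a point from camera to world coordinates). Camera axes: x right, y up, looking along -z (the intrinsics and any distortion apply to the point x, -y, -z); pixel columns grow to the right and rows downward; lengths in m; the calibration is good to about 2 mm. A picture is of the moment at which its call begins.
- manip.close_job(): hands the job in; it is judged then, once.
The state is a dict: "t": time; "qpos": joint angles; "qvel": joint speeds; "joint_torque": joint torques, N m; "tool_pos": TCP position; "tool_rot": TCP orientation; "force": force on the tool from outside, world axes, zero at the start; "ft_torque": the same for the moment, N m; "gripper_width": finger opening in m; "grip_force": force on a finger pad.
Only numpy, scipy, OpenCV 4.12 (cv2) and the standard library are available. Lean on these libraries where they do the work, as an engineer would, in place of code of your own. Each camera call takes 0.05 s, during which the arm holds its last target. There are 200 camera calls.

## Working session

There is one attempt and no reset: what is moved stays moved. The work goes in short steps, Python scripts to look and compute and a tool call to move; the robot and the scene stay as the last step left them, time stands still between calls to the robot, and variables do not carry over. Pictures are saved under pics/ and viewed, at most 10 in all, crops included, and the job is handed in when it is done.

Besides the shell and the picture viewer there is one more tool, called in YAML: its name, and indented under it one key for each argument. move_arm: Moves the arm, as the interface text tells. Its arguments: {"type":"object","properties":{"targets":{"type":"array"},"force":{"type":"number"}},"required":["targets"]}

```bash
mkdir -p pics; python3 - <<'E'
from bench import manip,cams
import cv2,numpy as np
s=manip.read_state();print({k:np.round(v,3).tolist() for k,v in s.items()})
for n in("top","side"):
    c=cams.snapshot(n);cv2.imwrite(f"pics/{n}0.png",c["pixels"][:,:,::-1]);np.savez(f"{n}0.npz",**c)
    print(n,c["fx"],c["fy"],c["cx"],c["cy"],c["cam_to_world"].round(3).tolist(),c.keys())
E
```

```text
{'t': 0.0, 'qpos': [0.941, 0.159, 1.598, -0.0, 1.386, -0.21], 'qvel': [-0.001, 0.001, 0.001, -0.001, -0.0, 0.0], 'joint_torque': [-0.001, -39.6, -33.143, -0.0, 0.008, -0.0], 'tool_pos': [0.234, 0.525, 0.23], 'tool_rot': [-0.654, -3.072, 0.003], 'force': [-0.391, 0.317, 0.071], 'ft_torque': [0.028, 0.043, 0.008], 'grip_force': 0.0, 'gripper_width': 0.086}
top 454.77927068237557 454.77927068237557 318.25376628658273 236.18729081453782 [[0.006, 0.987, -0.159, 0.318], [-1.0, 0.008, 0.01, -0.007], [0.011, 0.159, 0.987, 1.122], [0.0, 0.0, 0.0, 1.0]] dict_keys(['pixels', 'z_map', 'fx', 'fy', 'cx', 'cy', 'cam_to_world'])
side 475.5440803604338 475.5440803604338 324.84780567215046 242.4733427509214 [[0.996, 0.066, -0.068, 0.398], [-0.091, 0.5, -0.861, -0.963], [-0.023, 0.864, 0.504, 0.591], [0.0, 0.0, 0.0, 1.0]] dict_keys(['pixels', 'z_map', 'fx', 'fy', 'cx', 'cy', 'cam_to_world'])
```

View pics/top0.png

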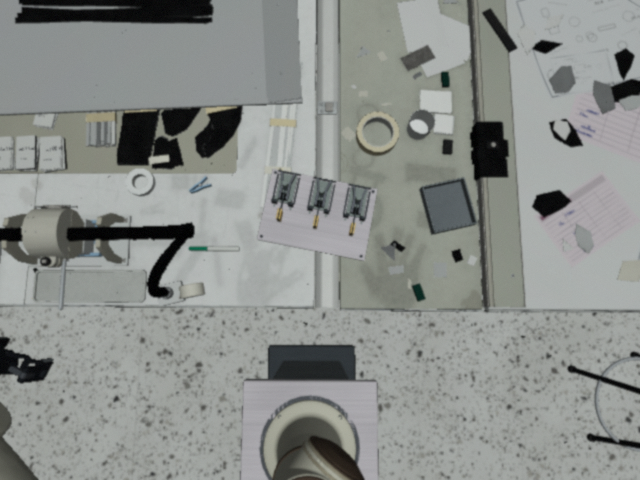

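View pics/side0.png

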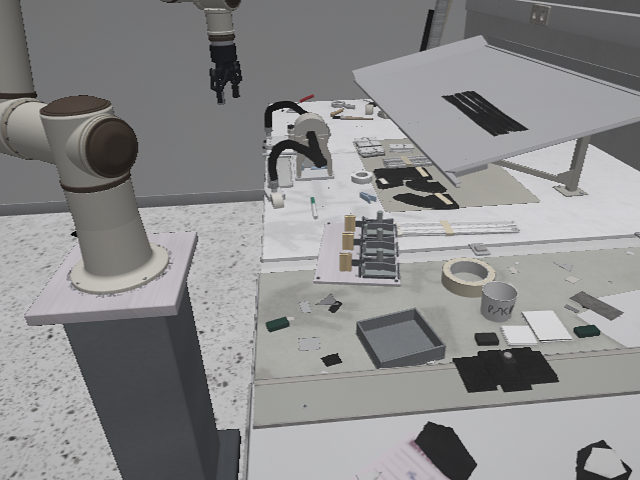

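The top view shows the rack with its coupon tabs at about (280,214), (316,222) and (352,230), turned by about -12°. The tray is at (447,206). The side view shows the same layout, with a raised board at the back left.

```bash
cat >h.py <<'E'
import numpy as np,cv2
def ray(c,u,v,z):
    M=c["cam_to_world"];d=M[:3,:3]@np.array([(u-c["cx"])/c["fx"],-(v-c["cy"])/c["fy"],-1]);o=M[:3,3]
    return o+d*(z-o[2])/d[2]
def pts(c):
    v,u=np.mgrid[0:480,0:640];z=c["z_map"];P=np.stack([(u-c["cx"])/c["fx"]*z,-(v-c["cy"])/c["fy"]*z,-z],-1)
    M=c["cam_to_world"];return P@M[:3,:3].T+M[:3,3]
def blobs(m,amin):
    n,l,st,ce=cv2.connectedComponentsWithStats(m.astype(np.uint8));return [(l==i,st[i],ce[i]) for i in range(1,n) if st[i][4]>=amin]
E
python3 - <<'E'
from h import *
c=np.load("top0.npz");im=c["pixels"];P=pts(c)
hsv=cv2.cvtColor(im,cv2.COLOR_RGB2HSV)
m=(hsv[...,1]>90)&(hsv[...,0]>8)&(hsv[...,0]<28);m[:195]=0;m[245:]=0;m[:,:255]=0;m[:,380:]=0
for b,s,ce in blobs(m,5):
    z=P[b][:,2]; t=b&(P[...,2]>np.percentile(z,60)-.006)
    print("tab",s,ce,z.max(),P[t].mean(0).round(4),ray(c,*ce,.05).round(4))
# tray rim
Z=P[...,2]; r=np.zeros((480,640),bool); r[170:245,410:485]=1
m=r&(Z>.02)&(Z<.04)
r_=cv2.minAreaRect(P[m][:,:2].astype(np.float32));print("tray",r_,m.sum(),np.median(Z[r&(Z<.02)]))
# posts: highest things on clips
r[:]=0;r[165:225,265:375]=1
for b,s,ce in blobs(r&(Z>.06),2): print("post",s,P[b].mean(0).round(4),Z[b].max())
# rack plate
r[:]=0;r[165:262,255:382]=1
m=r&(abs(Z-.014)<.004);m[:,:]&=True
bb=max(blobs(m,50),key=lambda x:x[1][4])
print("rack",cv2.minAreaRect(P[bb[0]][:,:2].astype(np.float32)),np.median(Z[bb[0]]))
print("board low z",Z[60:100,150:300].min(),P[100,295],P[80,240])
for u,v in((200,185),(215,248),(418,292),(397,246)):print(P[v,u].round(3))
v=cv2.resize(im[160:270,240:400],None,fx=5,fy=5,interpolation=cv2.INTER_CUBIC);cv2.imwrite("pics/crop1.png",v[:,:,::-1])
E
```

```text
tab [277 210   5  10  32] [279.125 214.375] 0.060073271807891127 [0.5422 0.0767 0.0566] [0.5433 0.077  0.05  ]
tab [314 217   4  10  20] [315.7 221.1] 0.06094953637094647 [ 0.5262 -0.011   0.0575] [ 0.5276 -0.011   0.05  ]
tab [350 224   3  10  17] [351.05882353 228.58823529] 0.06108058967233876 [ 0.5088 -0.0952  0.0573] [ 0.5101 -0.0958  0.05  ]
tray ((0.5747534036636353, -0.34742045402526855), (0.154799684882164, 0.18807172775268555), 87.54590606689453) 856 0.007855956209905646
post [282 180   6   7  32] [0.606  0.0616 0.1029] 1.121548949465158
post [319 188   6   6  32] [ 0.5981 -0.0242  0.0697] 0.07572428997650449
post [356 195   6   6  31] [ 0.5815 -0.1124  0.0705] 0.07465290219742649
post [317 217   2   2   2] [ 0.5344 -0.0152  0.0604] 0.06048642612771471
rack ((0.5605165958404541, -0.008092954754829407), (0.2896272838115692, 0.19779205322265625), 78.77786254882812) 0.014884218468509403
board low z 0.1492725818733568 [0.78717108 0.03842054 0.15151699] [0.82770382 0.16241635 0.16384355]
[0.622 0.277 0.021]
[0.465 0.235 0.014]
[ 0.362 -0.26   0.018]
[ 0.475 -0.213  0.006]
```

View pics/crop1.png

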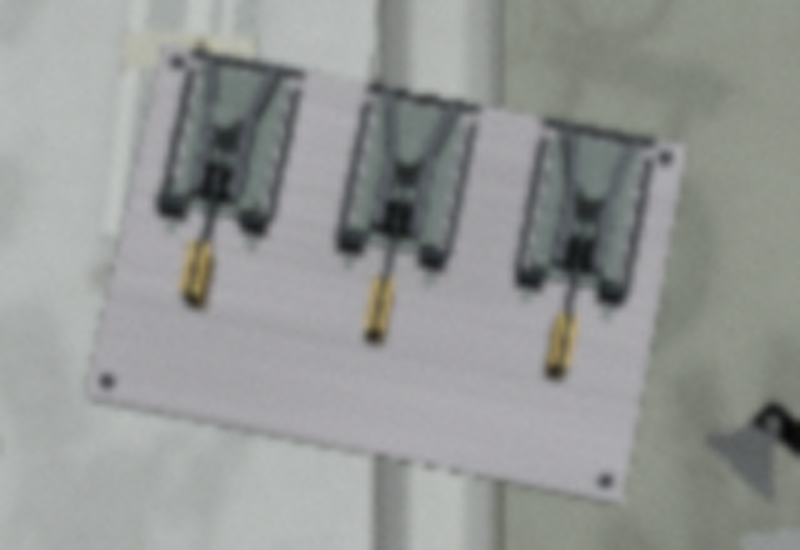

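The crop shows all three clips in their pockets, with tabs at crop pixels (197,275), (379,310) and (562,345). The rack corners are at (172,48), (685,143), (625,498) and (92,402).

```bash
cat >>h.py <<'E'
from scipy.spatial.transform import Rotation as R
def goto(s,p,yaw):
    """shift (cm) and turn, in tool axes, to world TCP p, tool down, tool y along +-(-sin yaw, cos yaw)"""
    A=R.from_rotvec(s["tool_rot"]);best=None
    for k in(0,np.pi):
        B=R.from_euler("z",yaw+k)*R.from_euler("x",np.pi);w=(A.inv()*B).as_rotvec()
        if best is None or np.linalg.norm(w)<np.linalg.norm(best):best=w
    return (A.inv().apply(np.array(p)-s["tool_pos"])*100).round(2),best.round(3),A.as_matrix().round(2).tolist()
E
python3 - <<'E'
from h import *
from bench import manip
c=np.load("top0.npz");P=pts(c);Z=P[...,2]
K=np.array([ray(c,240+u/5,160+v/5,.014)[:2] for u,v in((172,48),(685,143),(625,498),(92,402))])
print(K.round(4),K.mean(0),np.degrees([np.arctan2(*(-(K[3]-K[0]))[::-1]),np.arctan2(*(K[0]-K[1])[::-1])-np.pi/2]))
r=np.zeros((480,640),bool);r[170:245,410:485]=1
hsv=cv2.cvtColor(c["pixels"],cv2.COLOR_RGB2HSV);g=r&(c["pixels"].astype(int).sum(2)<400)
b=max(blobs(g,50),key=lambda x:x[1][4]);(ctr,sz,a)=cv2.minAreaRect(np.argwhere(b[0])[:,::-1].astype(np.float32));print(b[1],ctr,sz,a)
T=np.array([ray(c,*q,.03)[:2] for q in cv2.boxPoints((ctr,sz,a))]);print(T.round(3),T.mean(0))
for u,v in((190,230),(155,280),(165,292),(190,288),(130,232),(240,250)):print((u,v),P[v,u].round(3))
s=manip.read_state();print(goto(s,(.40,.08,.23),-.19))
E
```

```text
[[ 0.6661  0.094 ]
 [ 0.6192 -0.1646]
 [ 0.4397 -0.1326]
 [ 0.4851  0.1294]] [ 0.55251487 -0.01845111] [-11.05829242 -10.29001394]
[ 410  170   75   75 3859] (447.0, 207.0) (74.0, 74.0) 90.0
[[ 0.663 -0.245]
 [ 0.665 -0.431]
 [ 0.478 -0.421]
 [ 0.477 -0.241]] [ 0.57096276 -0.33457645]
(190, 230) [0.487 0.262 0.148]
(155, 280) [0.377 0.323 0.168]
(165, 292) [0.355 0.331 0.077]
(190, 288) [0.367 0.287 0.029]
(130, 232) [0.483 0.395 0.136]
(240, 250) [ 0.463  0.176 -0.002]
(array([-33.27, -33.84,   0.08]), array([-0.002, -0.001, -0.23 ]), [[-0.91, 0.41, -0.0], [0.41, 0.91, -0.0], [0.0, -0.0, -1.0]])
```

move_arm:
  targets:
    - {"dx":-33.3,"dy":-33.8,"dz":0,"wz":-0.23}
    - {"dx":-33.3,"dy":-33.8,"dz":0,"wz":-0.23}
    - {"dx":-33.3,"dy":-33.8,"dz":0,"wz":-0.23}
    - {"dx":-33.3,"dy":-33.8,"dz":0,"wz":-0.23}
    - {"dx":-33.3,"dy":-33.8,"dz":0,"wz":-0.23}
    - {"dx":-33.3,"dy":-33.8,"dz":0,"wz":-0.23}
    - {"dx":-33.3,"dy":-33.8,"dz":0,"wz":-0.23}
    - {"dx":-33.3,"dy":-33.8,"dz":0,"wz":-0.23}

```text
schema error: expected keys dx, dy, dz, wx, wy, wz, gripper
```

```bash
python3 - <<'E'
from h import *
from bench import manip,cams
s=manip.read_state();print(s["t"],s["tool_pos"],goto(s,(.5,.05,.23),-.19))
c=cams.snapshot("wrist");cv2.imwrite("pics/w1.png",c["pixels"][:,:,::-1]);np.savez("w1.npz",**c);print(c["cam_to_world"].round(3).tolist(),c["fx"])
E
```

```text
0.1 [0.23406445 0.52462359 0.23040338] (array([-43.63, -32.5 ,   0.08]), array([-0.002, -0.001, -0.23 ]), [[-0.91, 0.41, -0.0], [0.41, 0.91, -0.0], [0.0, -0.0, -1.0]])
[[0.406, -0.867, -0.29, 0.16], [0.914, 0.385, 0.13, 0.558], [-0.001, -0.318, 0.948, 0.373], [0.0, 0.0, 0.0, 1.0]] 360.54256943809327
```

View pics/w1.png

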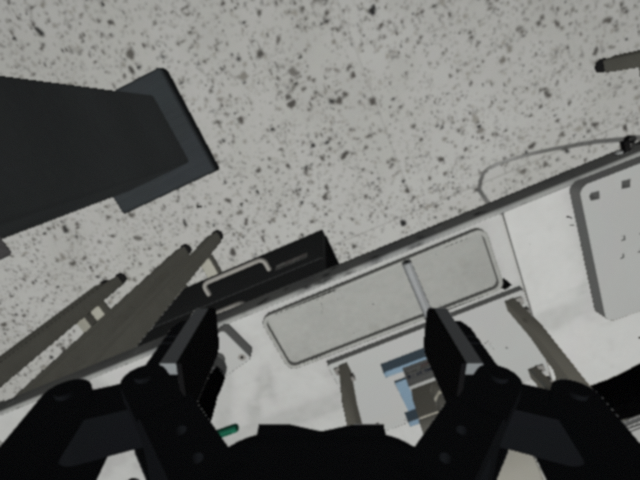

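The move was refused because it lacked keys. The wrist picture shows only the start area, with the fingers at the bottom of the frame.

move_arm:
  targets:
    - {"dx":-33.3,"dy":-33.8,"dz":0,"wx":0,"wy":0,"wz":-0.23,"gripper":100}
    - {"dx":-33.3,"dy":-33.8,"dz":0,"wx":0,"wy":0,"wz":-0.23,"gripper":100}
    - {"dx":-33.3,"dy":-33.8,"dz":0,"wx":0,"wy":0,"wz":-0.23,"gripper":100}
    - {"dx":-33.3,"dy":-33.8,"dz":0,"wx":0,"wy":0,"wz":-0.23,"gripper":100}
    - {"dx":-33.3,"dy":-33.8,"dz":0,"wx":0,"wy":0,"wz":-0.23,"gripper":100}
    - {"dx":-33.3,"dy":-33.8,"dz":0,"wx":0,"wy":0,"wz":-0.23,"gripper":100}
    - {"dx":-33.3,"dy":-33.8,"dz":0,"wx":0,"wy":0,"wz":-0.23,"gripper":100}
    - {"dx":-33.3,"dy":-33.8,"dz":0,"wx":0,"wy":0,"wz":-0.23,"gripper":100}

```text
t: 1.15
tool_pos: [0.4011, 0.0782, 0.2313]
tool_rot: [0.301, 3.127, -0.0]
force: [-0.3, 0.2, 0.3]
gripper_width: 0.0853
grip_force: 0.0
```

```bash
python3 - <<'E'
from h import *
from bench import manip,cams
s=manip.read_state();print(s["t"],s["tool_pos"],goto(s,(.543,.077,.17),-.19))
E
```

```text
1.15 [0.40107097 0.0782244  0.23126377] (array([-13.95,   2.59,   6.13]), array([-0.   ,  0.   , -0.002]), [[-0.98, 0.19, 0.0], [0.19, 0.98, -0.0], [-0.0, -0.0, -1.0]])
```

move_arm:
  targets:
    - {"dx":-11.3,"dy":-6.2,"dz":3,"wx":0,"wy":0,"wz":0,"gripper":100}
    - {"dx":-11.3,"dy":-6.2,"dz":3,"wx":0,"wy":0,"wz":0,"gripper":100}
    - {"dx":-11.3,"dy":-6.2,"dz":3,"wx":0,"wy":0,"wz":0,"gripper":100}
    - {"dx":-11.3,"dy":-6.2,"dz":3,"wx":0,"wy":0,"wz":0,"gripper":100}

```text
t: 1.65
tool_pos: [0.4996, -0.0015, 0.2008]
tool_rot: [-0.299, -3.126, -0.001]
force: [-0.2, -0.4, 1.1]
gripper_width: 0.0856
grip_force: 0.0
```

```bash
python3 - <<'E'
from h import *
from bench import manip,cams
s=manip.read_state();print(s["t"],s["tool_pos"],s["tool_rot"])
c=cams.snapshot("wrist");cv2.imwrite("pics/w2.png",c["pixels"][:,:,::-1]);np.savez("w2.npz",**c);print(c["cam_to_world"].round(3).tolist(),c["fx"])
E
```

```text
1.65 [ 0.49959505 -0.00147823  0.20079719] [-2.98518933e-01 -3.12576137e+00 -8.11852498e-04]
[[0.188, -0.932, -0.311, 0.42], [0.982, 0.179, 0.059, 0.014], [0.001, -0.317, 0.949, 0.344], [0.0, 0.0, 0.0, 1.0]] 360.54256943809327
```

View pics/w2.png

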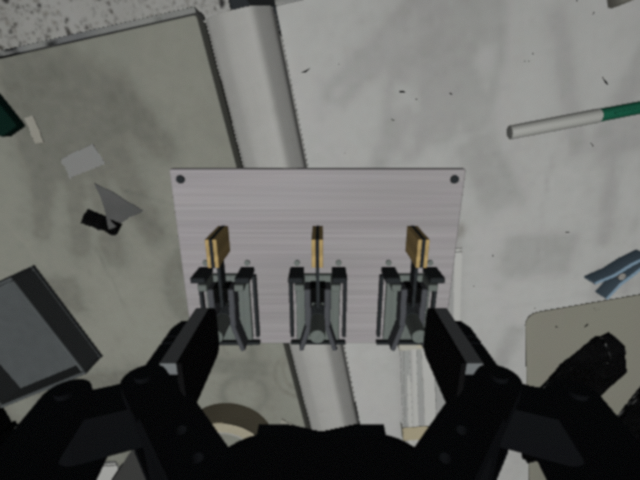

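The wrist view shows all three coupons square to the image: tab tops near (217,247), (317,247) and (418,247). Rack screws are at (180,179) and (454,179).

```bash
python3 - <<'E'
from h import *
from bench import manip
s=manip.read_state()
c=np.load("w2.npz");im=c["pixels"];P=pts(c);hsv=cv2.cvtColor(im,cv2.COLOR_RGB2HSV)
m=(hsv[...,1]>70)&(hsv[...,0]>8)&(hsv[...,0]<28);m[:215]=0;m[290:]=0;m[:,:190]=0;m[:,450:]=0
m=cv2.morphologyEx(m.astype(np.uint8),cv2.MORPH_CLOSE,np.ones((5,5)))
C=[]
for b,st,ce in blobs(m,30):
    t=b&(P[...,2]>.0535)
    uv=np.argwhere(t)[:,::-1]; q=np.array([ray(c,u,v,.056)[:2] for u,v in uv]).astype(np.float32)
    r=cv2.minAreaRect(q);e=np.array(r[0]);C.append(e);print(t.sum(),np.array(r[0]).round(4),np.array(r[1]).round(4),r[2],P[t].mean(0).round(4))
C=np.array(C);d=C[2]-C[0];print("yaw",np.arctan2(-d[0],d[1]),np.linalg.norm(d))
for e in C:print(goto(s,(*e,.021),-.19)[:2])
for u,v in((172,169),(464,168)):print("rack front corner",ray(c,u,v,.014).round(4))
# plate z
print(np.median(P[200:225,240:300,2]))
E
```

```text
347 [ 0.5106 -0.0953] [0.0148 0.0265] 77.84275817871094 [ 0.5098 -0.0969  0.0578]
310 [ 0.5251 -0.0091] [0.0086 0.0282] 79.14579010009766 [ 0.5259 -0.0092  0.0582]
368 [0.5419 0.0772] [0.0135 0.0307] 84.53710174560547 [0.5424 0.0773 0.0594]
yaw -0.17975382601555562 0.1753153766625695
(array([-2.88, -9.07, 18.03]), array([ 0.   , -0.001,  0.001]))
(array([-2.68, -0.32, 18.03]), array([ 0.   , -0.001,  0.001]))
(array([-2.71,  8.46, 18.04]), array([ 0.   , -0.001,  0.001]))
rack front corner [ 0.4381 -0.1264  0.014 ]
rack front corner [0.487  0.1337 0.014 ]
0.0145178862417287
```

move_arm:
  targets:
    - {"dx":-2.7,"dy":-0.3,"dz":6,"wx":0,"wy":0,"wz":0,"gripper":60}
    - {"dx":-2.7,"dy":-0.3,"dz":12,"wx":0,"wy":0,"wz":0,"gripper":60}
    - {"dx":-2.7,"dy":-0.3,"dz":15,"wx":0,"wy":0,"wz":0,"gripper":50}
    - {"dx":-2.7,"dy":-0.3,"dz":17.8,"wx":0,"wy":0,"wz":0,"gripper":50}
    - {"dx":-2.7,"dy":-0.3,"dz":17.8,"wx":0,"wy":0,"wz":0,"gripper":50}
  force: 50

```text
t: 2.33
tool_pos: [0.5236, -0.008, 0.0222]
tool_rot: [-0.295, -3.124, -0.001]
force: [0.1, -0.7, 0.1]
gripper_width: 0.043
grip_force: 0.0
```

move_arm:
  targets:
    - {"dx":0,"dy":0,"dz":0,"wx":0,"wy":0,"wz":0,"gripper":0}
    - {"dx":0,"dy":0,"dz":0,"wx":0,"wy":0,"wz":0,"gripper":0}
    - {"dx":0,"dy":0,"dz":0,"wx":0,"wy":0,"wz":0,"gripper":0}
    - {"dx":0,"dy":0,"dz":0,"wx":0,"wy":0,"wz":0,"gripper":0}
  force: 50

```text
t: 2.82
tool_pos: [0.5274, -0.0097, 0.0255]
tool_rot: [0.297, 3.124, -0.0]
force: [-2.2, 0.4, 7.6]
gripper_width: 0.0093
grip_force: 49.8
```

move_arm:
  targets:
    - {"dx":0,"dy":0,"dz":-0.2,"wx":0,"wy":0,"wz":0,"gripper":0}
    - {"dx":0.1,"dy":0,"dz":-0.2,"wx":0,"wy":0,"wz":0,"gripper":0}
    - {"dx":0.2,"dy":0,"dz":-0.2,"wx":0,"wy":0,"wz":0,"gripper":0}
    - {"dx":0.2,"dy":0,"dz":-0.2,"wx":0,"wy":0,"wz":0,"gripper":0}

```text
t: 3.32
tool_pos: [0.5262, -0.0097, 0.0261]
tool_rot: [0.298, 3.122, -0.001]
force: [8.4, -0.5, -4.4]
gripper_width: 0.0091
grip_force: 48.6
```

move_arm:
  targets:
    - {"dx":0.05,"dy":0,"dz":0.1,"wx":0,"wy":0,"wz":0,"gripper":0}
    - {"dx":0.1,"dy":0,"dz":0.1,"wx":0,"wy":0,"wz":0,"gripper":0}
    - {"dx":0.1,"dy":0,"dz":0.1,"wx":0,"wy":0,"wz":0,"gripper":0}

```text
t: 3.7
tool_pos: [0.5261, -0.0097, 0.0256]
tool_rot: [0.297, 3.12, -0.001]
force: [8.6, -0.3, -4.0]
gripper_width: 0.0092
grip_force: 48.9
```

move_arm:
  targets:
    - {"dx":0.05,"dy":0,"dz":0,"wx":0,"wy":0,"wz":0,"gripper":0}
    - {"dx":0.1,"dy":0,"dz":0,"wx":0,"wy":0,"wz":0,"gripper":0}
    - {"dx":0.15,"dy":0,"dz":0,"wx":0,"wy":0,"wz":0,"gripper":0}
    - {"dx":0.15,"dy":0,"dz":0,"wx":0,"wy":0,"wz":0,"gripper":0}

```text
t: 4.2
tool_pos: [0.5258, -0.0097, 0.026]
tool_rot: [0.297, 3.117, -0.001]
force: [12.0, -0.1, -4.2]
gripper_width: 0.0094
grip_force: 48.7
```

move_arm:
  targets:
    - {"dx":-0.2,"dy":0,"dz":0.1,"wx":0,"wy":0,"wz":0,"gripper":0}
    - {"dx":-0.2,"dy":0,"dz":0.1,"wx":0,"wy":0,"wz":0,"gripper":50}
    - {"dx":-0.2,"dy":0,"dz":0.1,"wx":0,"wy":0,"wz":0,"gripper":50}
    - {"dx":-0.2,"dy":0,"dz":0,"wx":0,"wy":0,"wz":0,"gripper":50}
    - {"dx":-0.2,"dy":0,"dz":-4,"wx":0,"wy":0,"wz":0,"gripper":50}
    - {"dx":-0.4,"dy":0,"dz":-7,"wx":0,"wy":0,"wz":0,"gripper":50}
    - {"dx":-0.4,"dy":4.5,"dz":-7,"wx":0,"wy":0,"wz":0,"gripper":50}
    - {"dx":-0.4,"dy":9.0,"dz":-7,"wx":0,"wy":0,"wz":0,"gripper":50}

```text
t: 5.2
tool_pos: [0.5428, 0.0796, 0.0949]
tool_rot: [0.3, 3.126, 0.0]
force: [-0.1, -0.5, 0.2]
gripper_width: 0.0428
grip_force: 0.0
```

move_arm:
  targets:
    - {"dx":0,"dy":0,"dz":0,"wx":0,"wy":0,"wz":0,"gripper":50}
    - {"dx":0,"dy":0,"dz":4,"wx":0,"wy":0,"wz":0,"gripper":50}
    - {"dx":0,"dy":0,"dz":6.8,"wx":0,"wy":0,"wz":0,"gripper":50}
    - {"dx":0,"dy":0,"dz":6.8,"wx":0,"wy":0,"wz":0,"gripper":50}
    - {"dx":0,"dy":0,"dz":6.8,"wx":0,"wy":0,"wz":0,"gripper":0}
    - {"dx":0,"dy":0,"dz":6.8,"wx":0,"wy":0,"wz":0,"gripper":0}
    - {"dx":0,"dy":0,"dz":6.7,"wx":0,"wy":0,"wz":0,"gripper":0}
    - {"dx":0,"dy":0,"dz":6.6,"wx":0,"wy":0,"wz":0,"gripper":0}

```text
t: 6.2
tool_pos: [0.5428, 0.0788, 0.0287]
tool_rot: [0.297, 3.126, -0.0]
force: [1.7, -0.0, -3.1]
gripper_width: 0.0094
grip_force: 48.7
```

Now a gentle pull on the left one.

move_arm:
  targets:
    - {"dx":0.1,"dy":0,"dz":0.1,"wx":0,"wy":0,"wz":0,"gripper":0}
    - {"dx":0.15,"dy":0,"dz":0.1,"wx":0,"wy":0,"wz":0,"gripper":0}
    - {"dx":0.2,"dy":0,"dz":0.1,"wx":0,"wy":0,"wz":0,"gripper":0}
    - {"dx":0.25,"dy":0,"dz":0.1,"wx":0,"wy":0,"wz":0,"gripper":0}
    - {"dx":0.25,"dy":0,"dz":0.1,"wx":0,"wy":0,"wz":0,"gripper":0}

```text
t: 6.82
tool_pos: [0.5427, 0.0789, 0.0282]
tool_rot: [0.297, 3.121, -0.0]
force: [9.4, -1.9, -5.1]
gripper_width: 0.0095
grip_force: 48.6
```

move_arm:
  targets:
    - {"dx":0.05,"dy":0,"dz":0.1,"wx":0,"wy":0,"wz":0,"gripper":0}
    - {"dx":0.1,"dy":0,"dz":0.1,"wx":0,"wy":0,"wz":0,"gripper":0}
    - {"dx":0.1,"dy":0,"dz":0.1,"wx":0,"wy":0,"wz":0,"gripper":0}

```text
t: 7.2
tool_pos: [0.5427, 0.0789, 0.0281]
tool_rot: [0.297, 3.119, -0.0]
force: [9.3, -1.9, -1.4]
gripper_width: 0.0093
grip_force: 49.2
```

move_arm:
  targets:
    - {"dx":0.1,"dy":0,"dz":0.0,"wx":0,"wy":0,"wz":0,"gripper":0}
    - {"dx":0.15,"dy":0,"dz":0.0,"wx":0,"wy":0,"wz":0,"gripper":0}
    - {"dx":0.2,"dy":0,"dz":0.0,"wx":0,"wy":0,"wz":0,"gripper":0}
    - {"dx":0.2,"dy":0,"dz":0,"wx":0,"wy":0,"wz":0,"gripper":0}

```text
t: 7.7
tool_pos: [0.5417, 0.0791, 0.0285]
tool_rot: [0.297, 3.117, -0.0]
force: [11.5, -1.9, -1.3]
gripper_width: 0.0094
grip_force: 49.1
```

Left also resists at almost 12 N. I'll release it and test the right one.

move_arm:
  targets:
    - {"dx":-0.3,"dy":0,"dz":0.0,"wx":0,"wy":0,"wz":0,"gripper":0}
    - {"dx":-0.3,"dy":0,"dz":0,"wx":0,"wy":0,"wz":0,"gripper":50}
    - {"dx":-0.3,"dy":0,"dz":0,"wx":0,"wy":0,"wz":0,"gripper":50}
    - {"dx":-0.3,"dy":0,"dz":0,"wx":0,"wy":0,"wz":0,"gripper":50}
    - {"dx":-0.3,"dy":0,"dz":-4,"wx":0,"wy":0,"wz":0,"gripper":50}
    - {"dx":-0.5,"dy":0,"dz":-7,"wx":0,"wy":0,"wz":0,"gripper":50}
    - {"dx":-0.5,"dy":-6,"dz":-7,"wx":0,"wy":0,"wz":0,"gripper":50}
    - {"dx":-0.5,"dy":-12,"dz":-7,"wx":0,"wy":0,"wz":0,"gripper":50}

```text
t: 8.7
tool_pos: [0.5191, -0.0397, 0.0968]
tool_rot: [0.294, 3.127, -0.0]
force: [1.3, -0.9, -0.9]
gripper_width: 0.0428
grip_force: 0.0
```

move_arm:
  targets:
    - {"dx":0,"dy":-6,"dz":0,"wx":0,"wy":0,"wz":0,"gripper":50}
    - {"dx":0,"dy":-6,"dz":0,"wx":0,"wy":0,"wz":0,"gripper":50}
    - {"dx":0,"dy":-6,"dz":4,"wx":0,"wy":0,"wz":0,"gripper":50}
    - {"dx":0,"dy":-6,"dz":7.0,"wx":0,"wy":0,"wz":0,"gripper":50}
    - {"dx":0,"dy":-6,"dz":7.0,"wx":0,"wy":0,"wz":0,"gripper":50}
    - {"dx":0,"dy":-6,"dz":7.0,"wx":0,"wy":0,"wz":0,"gripper":0}
    - {"dx":0,"dy":-6,"dz":7,"wx":0,"wy":0,"wz":0,"gripper":0}
    - {"dx":0,"dy":-6,"dz":7,"wx":0,"wy":0,"wz":0,"gripper":0}

```text
t: 9.7
tool_pos: [0.5094, -0.0981, 0.028]
tool_rot: [0.297, 3.124, -0.001]
force: [-1.6, 0.5, 6.1]
gripper_width: 0.0091
grip_force: 50.4
```

move_arm:
  targets:
    - {"dx":0.1,"dy":0,"dz":0,"wx":0,"wy":0,"wz":0,"gripper":0}
    - {"dx":0.15,"dy":0,"dz":0,"wx":0,"wy":0,"wz":0,"gripper":0}
    - {"dx":0.2,"dy":0,"dz":0,"wx":0,"wy":0,"wz":0,"gripper":0}
    - {"dx":0.25,"dy":0,"dz":0,"wx":0,"wy":0,"wz":0,"gripper":0}
    - {"dx":0.3,"dy":0,"dz":0,"wx":0,"wy":0,"wz":0,"gripper":0}

```text
t: 10.32
tool_pos: [0.5079, -0.0983, 0.0281]
tool_rot: [0.297, 3.121, -0.003]
force: [6.6, 0.1, 4.2]
gripper_width: 0.0092
grip_force: 50.1
```

move_arm:
  targets:
    - {"dx":0.05,"dy":0,"dz":-0.1,"wx":0,"wy":0,"wz":0,"gripper":0}
    - {"dx":0.1,"dy":0,"dz":-0.1,"wx":0,"wy":0,"wz":0,"gripper":0}
    - {"dx":0.15,"dy":0,"dz":-0.1,"wx":0,"wy":0,"wz":0,"gripper":0}
    - {"dx":0.2,"dy":0,"dz":-0.1,"wx":0,"wy":0,"wz":0,"gripper":0}

```text
t: 10.82
tool_pos: [0.5041, -0.0975, 0.0281]
tool_rot: [0.298, 3.125, -0.002]
force: [4.5, -1.7, 3.5]
gripper_width: 0.0093
grip_force: 50.1
```

Right slides at about 4.5 N, so it's the weak one. I'll draw its coupon out onto the apron.

move_arm:
  targets:
    - {"dx":0.5,"dy":0,"dz":-0.05,"wx":0,"wy":0,"wz":0,"gripper":0}
    - {"dx":1.0,"dy":0,"dz":-0.1,"wx":0,"wy":0,"wz":0,"gripper":0}
    - {"dx":1.5,"dy":0,"dz":-0.1,"wx":0,"wy":0,"wz":0,"gripper":0}
    - {"dx":2.1,"dy":0,"dz":-0.1,"wx":0,"wy":0,"wz":0,"gripper":0}
    - {"dx":2.7,"dy":0,"dz":-0.1,"wx":0,"wy":0,"wz":0,"gripper":0}
    - {"dx":3.3,"dy":0,"dz":-0.1,"wx":0,"wy":0,"wz":0,"gripper":0}
    - {"dx":3.7,"dy":0,"dz":-0.1,"wx":0,"wy":0,"wz":0,"gripper":0}
    - {"dx":3.7,"dy":0,"dz":-0.1,"wx":0,"wy":0,"wz":0,"gripper":0}

```text
t: 11.82
tool_pos: [0.4657, -0.0894, 0.0281]
tool_rot: [-0.297, -3.125, -0.001]
force: [-1.7, 0.4, 4.9]
gripper_width: 0.0089
grip_force: 50.1
```

move_arm:
  targets:
    - {"dx":0,"dy":0,"dz":0.0,"wx":0,"wy":0,"wz":0,"gripper":0}
    - {"dx":0,"dy":0,"dz":0.0,"wx":0,"wy":0,"wz":0,"gripper":0}
  force: 20

```text
t: 12.08
tool_pos: [0.4657, -0.0895, 0.0281]
tool_rot: [-0.297, -3.125, -0.001]
force: [-2.3, 0.9, 6.3]
gripper_width: 0.0092
grip_force: 50.3
```

move_arm:
  targets:
    - {"dx":0,"dy":0,"dz":-0.1,"wx":0,"wy":0,"wz":0,"gripper":0}
    - {"dx":0,"dy":0,"dz":-0.1,"wx":0,"wy":0,"wz":0,"gripper":40}
    - {"dx":0,"dy":0,"dz":-0.1,"wx":0,"wy":0,"wz":0,"gripper":40}
    - {"dx":0,"dy":0,"dz":-0.1,"wx":0,"wy":0,"wz":0,"gripper":40}
    - {"dx":0,"dy":0,"dz":-4,"wx":0,"wy":0,"wz":0,"gripper":40}
    - {"dx":0,"dy":0,"dz":-9,"wx":0,"wy":0,"wz":0,"gripper":40}
    - {"dx":-3,"dy":2,"dz":-14,"wx":0,"wy":0,"wz":0,"gripper":40}
    - {"dx":-3,"dy":2,"dz":-17,"wx":0,"wy":0,"wz":0,"gripper":40}

```text
t: 13.08
tool_pos: [0.5023, -0.0757, 0.2016]
tool_rot: [0.295, 3.123, -0.002]
force: [-0.1, 0.7, -0.4]
gripper_width: 0.0339
grip_force: 0.0
```

```bash
python3 - <<'E'
from h import *
from bench import manip,cams
s=manip.read_state();print(s["t"],s["tool_pos"],s["tool_rot"])
for n in("wrist","top"):
    c=cams.snapshot(n);np.savez(n+"3.npz",**c)
    if n=="wrist":cv2.imwrite("pics/w3.png",c["pixels"][:,:,::-1])
    P=pts(c);Z=P[...,2]
    # tray rim pts
    m=(abs(Z-.03)<.005)&(P[...,0]>.44)&(P[...,0]<.68)&(P[...,1]<-.23)&(P[...,1]>-.43)
    for b,st,ce in blobs(m,60):
        r=cv2.minAreaRect(P[b][:,:2].astype(np.float32));print(n,st,np.round(r[0],4),np.round(r[1],4),r[2])
E
```

```text
13.075 [ 0.50227323 -0.07573503  0.20163281] [ 2.95267539e-01  3.12278043e+00 -1.66914285e-03]
wrist [   0  255  159  137 2732] [ 0.5746 -0.3376] [0.1201 0.112 ] 13.1638822555542
wrist [  0 325  56  98 967] [ 0.6201 -0.4176] [0.1202 0.0081] 3.607337474822998
top [462 179  14  44  91] [ 0.5872 -0.3894] [0.1115 0.0059] 13.509675979614258
top [480 184   6  56  95] [ 0.5598 -0.4217] [0.0072 0.1398] 89.9352035522461
```

View pics/w3.png

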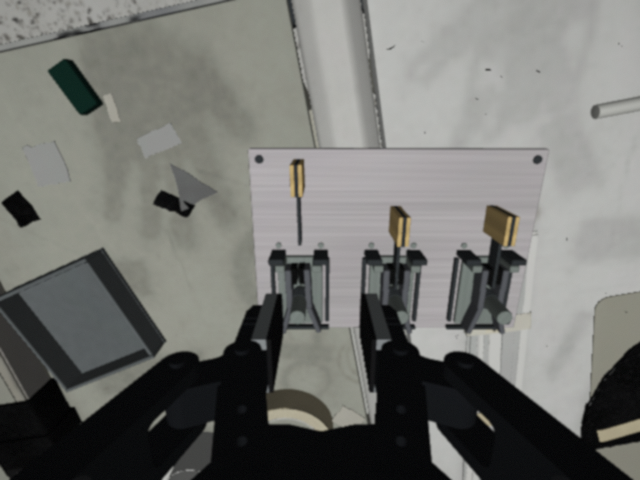

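The picture shows the coupon standing free on the apron at (297,180). All three clips are still in their pockets and the other two coupons are still held. The tray fit came out at 120x112 mm, centre (0.575,-0.338), yaw 13°. Next I'll grip the post of the right clip.

move_arm:
  targets:
    - {"dx":-4.5,"dy":-1,"dz":0,"wx":0,"wy":0,"wz":0,"gripper":40}
    - {"dx":-8.4,"dy":-2.05,"dz":3,"wx":0,"wy":0,"wz":0,"gripper":40}
    - {"dx":-8.4,"dy":-2.05,"dz":9,"wx":0,"wy":0,"wz":0,"gripper":40}
    - {"dx":-8.4,"dy":-2.05,"dz":12,"wx":0,"wy":0,"wz":0,"gripper":40}
    - {"dx":-8.4,"dy":-2.05,"dz":12,"wx":0,"wy":0,"wz":0,"gripper":40}
  force: 60

```text
t: 13.8
tool_pos: [0.5751, -0.1106, 0.0738]
tool_rot: [-0.297, -3.119, -0.004]
force: [0.1, -0.8, 0.6]
gripper_width: 0.0342
grip_force: 0.0
```

```bash
python3 - <<'E'
from h import *
from bench import manip,cams
s=manip.read_state();print(s["t"],s["tool_pos"],goto(s,(.581,-.112,.046),-.19)[:2])
c=cams.snapshot("side");u,v=405,255
# project the target post
M=np.linalg.inv(c["cam_to_world"]);q=M@[.581,-.112,.07,1];u,v=int(c["cx"]+c["fx"]*q[0]/-q[2]),int(c["cy"]-c["fy"]*q[1]/-q[2]);print(u,v)
cv2.imwrite("pics/s4.png",cv2.resize(c["pixels"][v-70:v+60,u-90:u+80],None,fx=4,fy=4,interpolation=cv2.INTER_CUBIC)[:,:,::-1])
E
```

```text
13.8 [ 0.57506763 -0.11060816  0.07380596] (array([-0.63, -0.03,  2.78]), array([ 0.002, -0.009, -0.   ]))
379 248
```

View pics/s4.png

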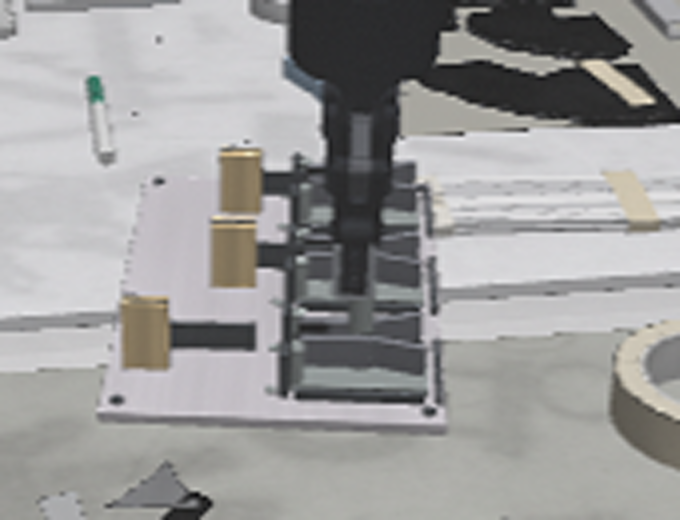

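The side crop shows the fingers over the right clip's post, at about (355,270), and the pulled coupon lying clear. I'll let the arm settle before going down.

move_arm:
  targets:
    - {"dx":0,"dy":0,"dz":0,"wx":0,"wy":0,"wz":0,"gripper":40}
    - {"dx":0,"dy":0,"dz":0,"wx":0,"wy":0,"wz":0,"gripper":40}

```text
t: 14.1
tool_pos: [0.5798, -0.1123, 0.0803]
tool_rot: [0.297, 3.124, -0.002]
force: [-0.3, 0.4, -0.2]
gripper_width: 0.0339
grip_force: 0.0
```

move_arm:
  targets:
    - {"dx":-0.1,"dy":0,"dz":2,"wx":0,"wy":0,"wz":0,"gripper":40}
    - {"dx":-0.1,"dy":0,"dz":3.3,"wx":0,"wy":0,"wz":0,"gripper":40}
    - {"dx":-0.1,"dy":0,"dz":3.3,"wx":0,"wy":0,"wz":0,"gripper":40}
    - {"dx":-0.1,"dy":0,"dz":3.3,"wx":0,"wy":0,"wz":0,"gripper":40}

```text
t: 14.6
tool_pos: [0.5796, -0.112, 0.0452]
tool_rot: [-0.298, -3.127, -0.0]
force: [0.3, 0.4, 0.3]
gripper_width: 0.0342
grip_force: 0.0
```

move_arm:
  targets:
    - {"dx":0,"dy":0,"dz":0,"wx":0,"wy":0,"wz":0,"gripper":0}
    - {"dx":0,"dy":0,"dz":0,"wx":0,"wy":0,"wz":0,"gripper":0}
    - {"dx":0,"dy":0,"dz":0,"wx":0,"wy":0,"wz":0,"gripper":0}
    - {"dx":0,"dy":0,"dz":0,"wx":0,"wy":0,"wz":0,"gripper":0}
  force: 60

```text
t: 15.1
tool_pos: [0.5801, -0.1121, 0.046]
tool_rot: [0.298, 3.126, -0.0]
force: [0.6, 2.1, 3.3]
gripper_width: 0.0124
grip_force: 58.5
```

Width reads 12.4 mm; the 10 mm tabs read 9.2, so that fits the 14 mm post. Lifting straight up.

move_arm:
  targets:
    - {"dx":0,"dy":0,"dz":-1,"wx":0,"wy":0,"wz":0,"gripper":0}
    - {"dx":0,"dy":0,"dz":-2,"wx":0,"wy":0,"wz":0,"gripper":0}
    - {"dx":0,"dy":0,"dz":-3.5,"wx":0,"wy":0,"wz":0,"gripper":0}
    - {"dx":0,"dy":0,"dz":-5.5,"wx":0,"wy":0,"wz":0,"gripper":0}
    - {"dx":0,"dy":0,"dz":-8,"wx":0,"wy":0,"wz":0,"gripper":0}
    - {"dx":0,"dy":0,"dz":-11,"wx":0,"wy":0,"wz":0,"gripper":0}
    - {"dx":0,"dy":0,"dz":-12,"wx":0,"wy":0,"wz":0,"gripper":0}
    - {"dx":0,"dy":0,"dz":-12,"wx":0,"wy":0,"wz":0,"gripper":0}

```text
t: 16.1
tool_pos: [0.5797, -0.1121, 0.1661]
tool_rot: [0.298, 3.127, -0.001]
force: [0.1, 1.0, -1.5]
gripper_width: 0.0118
grip_force: 58.7
```

```bash
python3 - <<'E'
from h import *
from bench import manip,cams
s=manip.read_state();print(s["t"],s["tool_pos"],s["force"],s["gripper_width"],s["qpos"].round(2) if hasattr(s["qpos"],"round") else s["qpos"])
for y in(np.radians(13.2),np.radians(13.2)-np.pi/2):print(goto(s,(.5746,-.3376,.166),y)[:2])
c=cams.snapshot("side");cv2.imwrite("pics/s5.png",c["pixels"][150:380,260:520][:,:,::-1])
E
```

```text
16.1 [ 0.5797034  -0.11210143  0.16606949] [ 0.11737793  0.98882157 -1.52430224] 0.01176028338942304 [-0.4   0.25  1.62 -0.    1.27 -1.78]
(array([-3.750e+00, -2.224e+01,  2.000e-02]), array([-0.001,  0.001, -0.42 ]))
(array([-3.750e+00, -2.224e+01,  2.000e-02]), array([0.000e+00, 1.000e-03, 1.151e+00]))
```

View pics/s5.png

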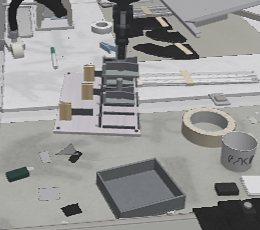

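The clip is out and hanging level. Moving it over the tray.

move_arm:
  targets:
    - {"dx":-1,"dy":-5.5,"dz":0,"wx":0,"wy":0,"wz":-0.1,"gripper":0}
    - {"dx":-2,"dy":-11,"dz":0,"wx":0,"wy":0,"wz":-0.2,"gripper":0}
    - {"dx":-3,"dy":-16.5,"dz":0,"wx":0,"wy":0,"wz":-0.3,"gripper":0}
    - {"dx":-3.7,"dy":-20,"dz":0,"wx":0,"wy":0,"wz":-0.42,"gripper":0}
    - {"dx":-3.7,"dy":-22.2,"dz":0,"wx":0,"wy":0,"wz":-0.42,"gripper":0}
    - {"dx":-3.7,"dy":-22.2,"dz":3,"wx":0,"wy":0,"wz":-0.42,"gripper":0}
    - {"dx":-3.7,"dy":-22.2,"dz":6,"wx":0,"wy":0,"wz":-0.42,"gripper":0}
    - {"dx":-3.7,"dy":-22.2,"dz":6,"wx":0,"wy":0,"wz":-0.42,"gripper":0}

```text
t: 17.15
tool_pos: [0.5716, -0.3343, 0.1011]
tool_rot: [0.358, -3.115, -0.01]
force: [-0.2, 1.0, -2.4]
gripper_width: 0.0118
grip_force: 58.9
```

```bash
python3 - <<'E'
from h import *
from bench import manip,cams
s=manip.read_state();print(s["t"],s["tool_pos"],goto(s,(.5746,-.3376,.038),np.radians(13.2))[:2])
c=cams.snapshot("side");cv2.imwrite("pics/s6.png",cv2.resize(c["pixels"][220:390,310:500],None,fx=3,fy=3)[:,:,::-1])
E
```

```text
17.15 [ 0.57160308 -0.33431722  0.10106271] (array([-0.25, -0.43,  6.3 ]), array([ 0.007, -0.005, -0.001]))
```

View pics/s6.png

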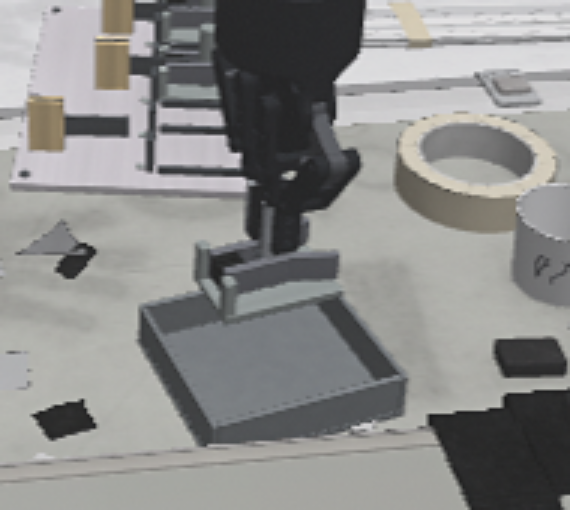

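The clip hangs level above the tray and lined up with it. Lowering.

move_arm:
  targets:
    - {"dx":0,"dy":0,"dz":2.5,"wx":0,"wy":0,"wz":0,"gripper":0}
    - {"dx":0,"dy":0,"dz":4.5,"wx":0,"wy":0,"wz":0,"gripper":0}
    - {"dx":0,"dy":0,"dz":5.6,"wx":0,"wy":0,"wz":0,"gripper":0}
    - {"dx":0,"dy":0,"dz":6.0,"wx":0,"wy":0,"wz":0,"gripper":0}
    - {"dx":0,"dy":0,"dz":6.3,"wx":0,"wy":0,"wz":0,"gripper":0}
    - {"dx":0,"dy":0,"dz":6.3,"wx":0,"wy":0,"wz":0,"gripper":0}

```text
t: 17.95
tool_pos: [0.5743, -0.3373, 0.0427]
tool_rot: [-0.361, 3.12, -0.001]
force: [-0.0, 0.7, -2.2]
gripper_width: 0.0117
grip_force: 58.9
```

move_arm:
  targets:
    - {"dx":0,"dy":0,"dz":0.2,"wx":0,"wy":0,"wz":0,"gripper":0}
    - {"dx":0,"dy":0,"dz":0.4,"wx":0,"wy":0,"wz":0,"gripper":0}
    - {"dx":0,"dy":0,"dz":0.6,"wx":0,"wy":0,"wz":0,"gripper":0}
    - {"dx":0,"dy":0,"dz":0.6,"wx":0,"wy":0,"wz":0,"gripper":0}

```text
t: 18.45
tool_pos: [0.5745, -0.3375, 0.0409]
tool_rot: [0.362, -3.121, 0.001]
force: [-9.5, 7.3, 21.3]
gripper_width: 0.0117
grip_force: 61.5
```

move_arm:
  targets:
    - {"dx":0,"dy":0,"dz":-0.4,"wx":0,"wy":0,"wz":0,"gripper":0}
    - {"dx":0,"dy":0,"dz":-0.4,"wx":0,"wy":0,"wz":0,"gripper":0}

```text
t: 18.7
tool_pos: [0.5744, -0.3373, 0.0409]
tool_rot: [-0.361, 3.12, -0.001]
force: [-1.0, 1.8, 5.5]
gripper_width: 0.0116
grip_force: 59.9
```

move_arm:
  targets:
    - {"dx":0,"dy":0,"dz":-0.05,"wx":0,"wy":0,"wz":0,"gripper":45}
    - {"dx":0,"dy":0,"dz":-0.05,"wx":0,"wy":0,"wz":0,"gripper":45}
    - {"dx":0,"dy":0,"dz":-0.05,"wx":0,"wy":0,"wz":0,"gripper":45}
    - {"dx":0,"dy":0,"dz":-1,"wx":0,"wy":0,"wz":0,"gripper":45}
    - {"dx":0,"dy":0,"dz":-4,"wx":0,"wy":0,"wz":0,"gripper":45}
    - {"dx":0,"dy":0,"dz":-9,"wx":0,"wy":0,"wz":0,"gripper":45}
    - {"dx":0,"dy":0,"dz":-14,"wx":0,"wy":0,"wz":0,"gripper":45}
    - {"dx":0,"dy":0,"dz":-18,"wx":0,"wy":0,"wz":0,"gripper":45}

```text
t: 19.7
tool_pos: [0.5744, -0.3374, 0.2238]
tool_rot: [-0.36, 3.119, -0.004]
force: [-0.4, -0.5, 0.3]
gripper_width: 0.0383
grip_force: 0.0
```

```bash
python3 - <<'E'
from h import *
from bench import manip,cams
s=manip.read_state();print(s["t"],s["tool_pos"],s["force"])
c=cams.snapshot("side");cv2.imwrite("pics/s7.png",cv2.resize(c["pixels"][180:380,280:500],None,fx=3,fy=3)[:,:,::-1])
E
```

```text
19.7 [ 0.5744462  -0.33742064  0.22381947] [-0.36280724 -0.46615524  0.29346255]
```

View pics/s7.png

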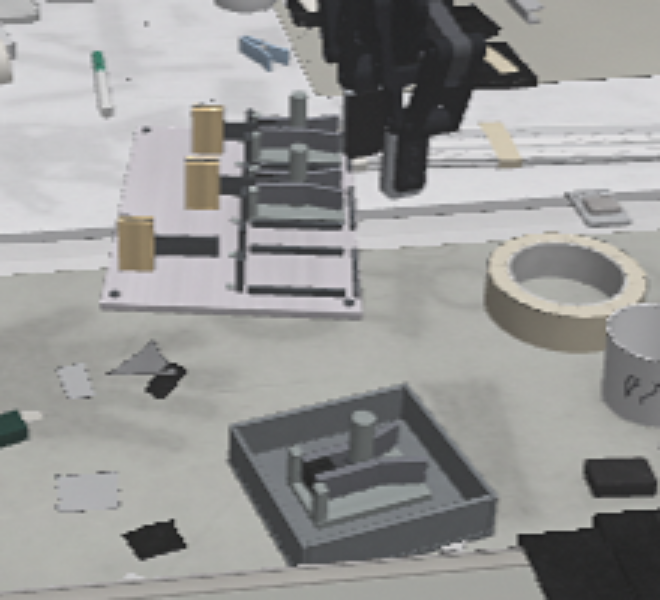

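The final picture shows the weak clip upright in the tray at about (360,465) and its coupon on the apron at (137,243). The two good clips are still in their pockets with coupons gripped, and the hand is clear.

```bash
python3 -c "
from bench import manip
print(manip.close_job())"
```

```text
the job is handed in; nothing more can be done
None
```

The weak clip was in the right-hand lane, slipping at about 4.5 N while the other two held to about 12 N. Its coupon is on the apron, the clip stands upright in the grey tray, the two good clips stay pocketed with coupons gripped, and the job was handed in at 19.7 s.

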